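# Brake the running turntable with its lock pin and lock it

### The arm

A 6-joint arm with a two-finger parallel gripper is mounted at the origin on a cart in front of the work surface, level with it; the furniture and walls round the work are solid. World frame = base frame: x ahead of the robot, y to its left, z up, the work surface at z = 0. Lengths are in m, angles in rad, forces in N, time in s.
With the tool pointing down it reaches from about 0.3 to 0.875 m from the base axis. Payload 6.4 kg.
Tool frame: the origin (TCP) lies at the very end of the fingers, on their centre line; the grasp point (between the pads) lies 19 mm behind it; z points along the fingers, y is the line along which they close (so a half turn about z gives the same grasp; the last joint's range is limited). The gripper opens to 85 mm and grips with 20 to 120 N. Pads are 22 mm wide; open, the fingers measure 114 mm over their backs; the gripper's body (76 mm by 85 mm) begins 54 mm behind the grasp point. The pads swing forward as they close: fully open they stand 13 mm farther back than shut.
Start: joints at [1.077, 0.181, 1.607, -0, 1.354, -0.206], TCP at [0.163, 0.551, 0.231] pointing down, gripper open.
Joint ranges: [-2.99, 2.99], [-0.89, 2.07], [0.3, 2.58], [-1.14, 4.28], [0, 2.63], [-3.12, 3.12]. Speed limits (rad/s): [2.57, 2.57, 3.01, 3.14, 3.14, 3.14].

### API

Orientations are given as a unit quaternion [w, x, y, z].
In Python, from bench import ctrl, cams gives the robot as it stands (ctrl), with the cameras (cams).
- The arm moves only by the shell command python3 jog.py 'ROWS'. ROWS is a JSON list of rows, 1 to 10 of them, each written [[dx, dy, dz], [rx, ry, rz], opening]: dx, dy, dz in a scale on which 1.0 is 1000 mm, then a rotation vector rx, ry, rz in fractions of the full range, 1 being 45 degrees, then the opening from 0.0 (shut) to 1.0 (fully open); each row is the pose to reach, as a shift and turn from the pose commanded when the command began, along the tool's axes at that moment; what a row does not reach only later rows make up. A row lasts 1/8 s, in which the tool goes at most 0.0625 m and 0.188 rad, less where a joint would pass 70% of its speed; a pose out of reach is approached as far as the arm can. The fingers move at their own pace and stop on an object; the grip force is fixed at half the most. Time passes only in rows, so rows that do not move let the fingers close. It prints the time, the measured TCP pose, the force, the opening and the grip force at its end. No shift or turn number may pass 1 either way. Input that does not fit is refused with a message, and nothing moves.
- ctrl.get_obs(): the state, without advancing time (a new reading comes with each control period).
- cams.camera(name): name is "side" or "top"; returns the picture (384x512x3 uint8, blue, green, red); there is no depth.
- cams.camera_params(name): a dict with "fovy" (degrees; the focal length in pixels is half the picture's height over the tangent of half this angle, whatever the lens; pixels are square), "cx", "cy" (the principal point, pixels), "view" (4x4, takes a point from world to camera coordinates). Camera axes: x right, y up, looking along -z (the intrinsics and any distortion apply to the point x, -y, -z); pixel columns grow to the right and rows downward; lengths in m; the calibration is good to about 2 mm. A picture is of the moment at which its call begins. camera_params takes no time and is no camera call.
- ctrl.hand_in(): hands the job in; it is judged then, once.
The state is a dict: "time_s": time; "q": joint angles; "dq": joint speeds; "joint_efforts": joint torques, N m; "eef_pos": TCP position; "eef_rot": TCP orientation; "wrist_force": force on the tool from outside, world axes, zero at the start; "torque": the same for the moment, N m; "opening": opening from 0.0 (shut) to 1.0 (fully open); "grasp_force": force on a finger pad.
Only numpy, scipy, OpenCV 4.12 (cv2) and the standard library are available. Lean on these libraries where they do the work, as an engineer would, in place of code of your own. Each camera call takes 0.05 s, during which the arm holds its last target. There are 200 camera calls.

### The job

The little drying turntable on the craft table is running; lock its disc so that the chenille flower on it can be worked on. Take the red-knobbed spring lock pin out of the wooden tool block, lower it through the guide hole of the turntable's metal bracket and drag its sprung tip on the disc, pressing just enough to slow the disc to a crawl, so that the disc's brass-rimmed hole creeps under the tip and never strikes it at speed. When the tip has snapped in, gently push the pin down until its collar sits on the bracket, and let go, leaving the thread cone and the crochet ball where they are.

Things in the scene. Friction and masses are not known exactly. Their poses are not given: they have to be found in the camera images.
- turner: battery drying turntable, fixed: white base, heavy dark metal disc 200 mm across (top face z = 48 mm), chenille flower in its middle (top z = 74 mm). Origin on the disc's axis at table height. On its own -x side an aluminium bracket: post 137 mm from the axis, an arm 34 mm wide reaching 20 mm past the guide hole over the disc, underside z = 54 mm, top z = 74 mm; nothing on it stands above 77 mm
- guide (a point): centre of the mouth of the bracket's guide hole, on the arm's top face (z = 74 mm), 78 mm from the disc's axis. Vertical through hole, 14 mm wide, 20 mm long, small chamfer; the disc's face is 26 mm below this point
- disc (a joint): turn of the disc, rad, growing anticlockwise from above, counting on past full turns; at whole multiples of 2 pi its hole is exactly under the guide. A slipping drive always pulls (0.25 N m): about 3.5 rad/s when free, slower in proportion as the tip drags, at full speed again 1 s after the drag ends. It stalls under roughly 6 to 15 N of tip pressure, as friction varies
- index_hole (a point): centre of the disc's one hole, on the disc's top face: 11 mm wide, through the 12 mm disc, brass rim, a red dot beside it toward the disc's edge, 78 mm from the axis on the bright metal ring on which the pin drags; turns with the disc
- lock_pin: spring lock pin, loose, 90 g, upright in the block. Origin: underside of its black collar (23 mm wide, 6 high), z up along the pin. Round red knob, 16 mm wide, from 6 to 36 mm above the origin, to be gripped; below, a dark barrel 12 mm thick, 24 long, then a bright sprung nose 8 mm thick that ends 36 mm below the origin when out. Seated: collar on the bracket, nose 10 mm deep in the disc
- nose (a joint): how far the nose is pushed into the barrel, m: 0 out, 0.004 fully in. Spring 3.5 N/mm after 0.7 N of preload, so 15 N at full travel; beyond that the pin is rigid and soon presses too hard
- pin_tip (a point): middle of the flat end of the nose, 36 mm below the pin's origin when the nose is out
- tool_block: wooden tool block 130 x 60 x 52 mm, fixed. Origin: centre of its underside, x along its length. The pin stands in a 14 mm hole, 42 mm deep, at x = -40 mm; a pencil stands at x = +44 mm, 140 mm high
- gold_thread_cone: cone of gold thread, 62 mm wide, 150 mm high, standing loose; origin under its middle; bystander
- crochet_ball: ball of white crochet cotton, 86 mm wide, 79 mm high, loose; origin under its middle; bystander

How it is judged:
On the way, in this order (a step that is already met when the one before it is completed fails the run):
1. the pin is drawn clear of the tool block (z of lock_pin in the frame of tool_block above 0.1 m), for 0.1 s.
2. with the pin in the guide and its tip dragging on the disc's face (not yet in the hole), the disc is slowed to under 1.2 rad/s (contact force between lock_pin and disc above 0.5 N and velocity of joint disc below 1.2 rad/s and horizontal distance between pin_tip and guide below 0.005 m and z of pin_tip in the frame of guide above -0.027 m), for 0.1 s.
At the end, for the whole second after the job is handed in: The pin stands still and upright in the guide, its collar on the bracket (within 2.5 mm), its nose at least 7 mm deep in the disc's hole; the disc stands still (under 0.05 rad/s); the thread cone and the crochet ball have moved less than 20 mm (z of lock_pin in the frame of guide between -0.003 and 0.0025 m and horizontal distance between pin_tip and guide below 0.005 m and horizontal distance between pin_tip and index_hole below 0.004 m and z of pin_tip in the frame of index_hole below -0.007 m and angle between lock_pin's own z axis and vertical below 0.15 rad and linear speed of lock_pin below 0.02 m/s and velocity of joint disc between -0.05 and 0.05 rad/s and distance of each of gold_thread_cone, crochet_ball from where it was at the start of the episode below 0.02 m); the robot touches nothing.
It fails at once if the tip drops into the disc's hole (by 1.5 mm) while the disc turns faster than 1.5 rad/s (z of pin_tip in the frame of index_hole below -0.0015 m and horizontal distance between pin_tip and index_hole below 0.008 m and velocity of joint disc above 1.5 rad/s).
It fails at once if the pin is pressed on the disc, or struck by the edge of its hole, with over 20 N (contact force between lock_pin and disc above 20 N).
It fails at once if the thread cone or the crochet ball is pushed more than 20 mm (distance of any of gold_thread_cone, crochet_ball from where it was at the start of the episode above 0.02 m).
It also fails if it takes over 54 s, if anything falls off the work surface, if the arm or the gripper's body presses on something with over 40 N, if the wrist force passes 120 N, or if a joint passes its speed limit or range.

## Working session

There is one attempt and no reset: what is moved stays moved. The work goes in short steps, Python scripts to look and compute and a shell command to move; the robot and the scene stay as the last step left them, time stands still between calls to the robot, and variables do not carry over. Pictures are saved under pics/ and viewed, at most 10 in all, crops included, and the job is handed in when it is done.

```bash
ls; mkdir -p pics; python3 - <<'E'
from bench import ctrl, cams
import cv2
for n in("side","top"):
    p=cams.camera_params(n); print(n,p)
    cv2.imwrite(f"pics/{n}0.png",cams.camera(n))
o=ctrl.get_obs();print(o)
E
```

```text
bench.py
jog.py
pics
side {'fovy': 49.53340356635137, 'cx': 248.05044812506182, 'cy': 190.4915920008025, 'view': array([[ 0.9346394 , -0.35483861,  0.02321109, -0.54263143],
       [ 0.13105893,  0.40441497,  0.9051365 , -0.0789053 ],
       [-0.33056429, -0.84293422,  0.42448693, -0.88281401],
       [ 0.        ,  0.        ,  0.        ,  1.        ]])}
top {'fovy': 51.821282327840215, 'cx': 251.79242266499608, 'cy': 188.74678398453858, 'view': array([[ 0.01134602, -0.99993125,  0.0029588 , -0.09447736],
       [ 0.99494574,  0.01158459,  0.09974348, -0.55480337],
       [-0.0997709 ,  0.00181215,  0.99500879, -1.08307752],
       [ 0.        ,  0.        ,  0.        ,  1.        ]])}
{'time_s': 0.1, 'q': array([ 1.07669132e+00,  1.81473486e-01,  1.60791134e+00, -2.38159661e-05,
        1.35380737e+00, -2.06293160e-01]), 'dq': array([ 9.79206596e-05, -2.21809629e-03, -1.97464798e-03, -1.16077262e-03,
        6.93678936e-04,  2.56967378e-04]), 'joint_efforts': array([ 3.60496897e-04, -4.45874691e+01, -3.52235162e+01, -4.19341486e-04,
        4.26045022e-03,  1.20770837e-04]), 'eef_pos': array([0.16295982, 0.55090082, 0.23046885]), 'eef_rot': array([-2.63468992e-04,  1.43407158e-01,  9.89663452e-01, -7.55219314e-04]), 'wrist_force': array([ 0.50375135,  0.60789421, -0.06521656]), 'torque': array([ 0.01285002, -0.02330651,  0.0419768 ]), 'grasp_force': 0.0, 'opening': 0.999219327941256}
```

View pics/top0.png

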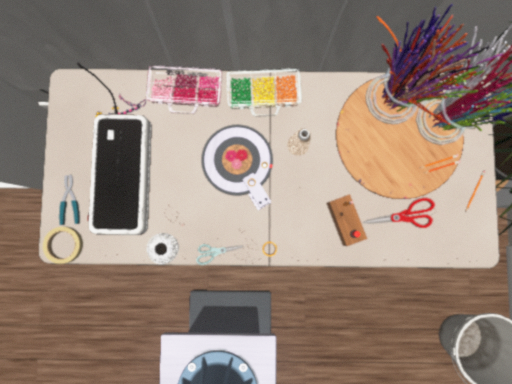

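View pics/side0.png

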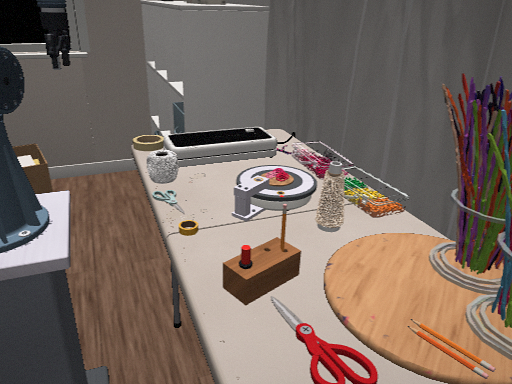

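```bash
python3 - <<'E'
import cv2,numpy as np
t=cv2.imread("pics/top0.png");s=cv2.imread("pics/side0.png")
r=lambda i,f:cv2.resize(i,None,fx=f,fy=f,interpolation=cv2.INTER_CUBIC)
a=r(t[115:215,195:285],6) # 540x600
cv2.imwrite("pics/a.png",a)
b=r(t[185:255,320:376],5);c=r(s[155:230,225:325],5)
d=r(s[195:305,215:310],5)[:,:475]
W=np.zeros((600,800,3),np.uint8);W[:350,:280]=b;W[:375,290:790]=c
cv2.imwrite("pics/b.png",W); cv2.imwrite("pics/d.png",d)
E
```

```text
(no output)
```

View pics/a.png

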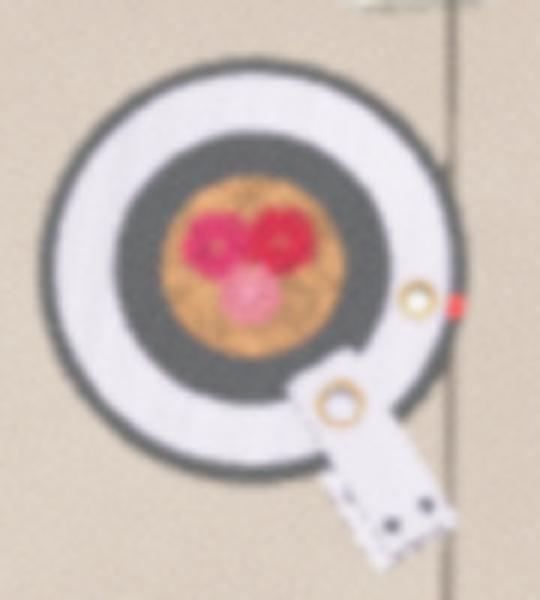

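View pics/b.png

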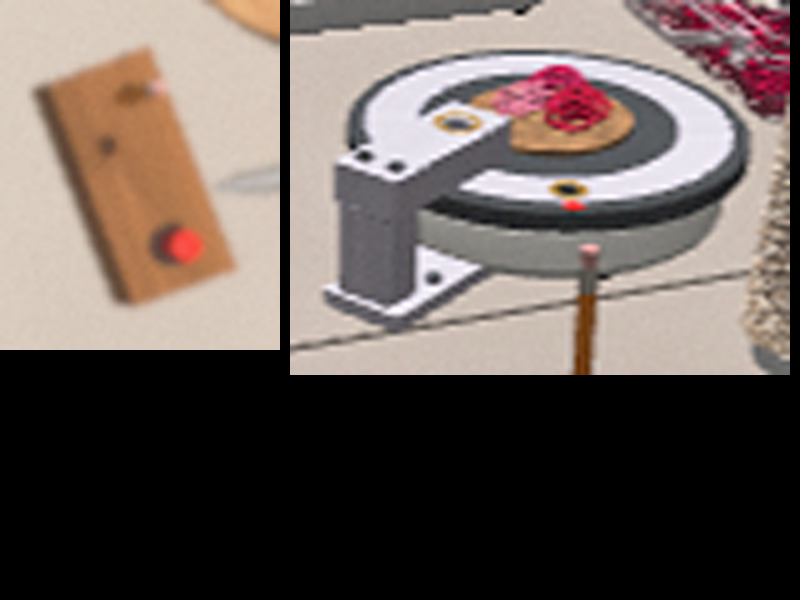

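```bash
cat > h.py <<'E'
import numpy as np,cv2
from bench import ctrl, cams
P={n:cams.camera_params(n) for n in("side","top")}
def proj(n,X):
    p=P[n];c=p["view"][:3,:3]@np.asarray(X,float)+p["view"][:3,3];f=192/np.tan(np.radians(p["fovy"]/2))
    return np.array([p["cx"]+f*c[0]/-c[2],p["cy"]-f*c[1]/-c[2]])
def at_z(n,uv,z):
    p=P[n];f=192/np.tan(np.radians(p["fovy"]/2));R=p["view"][:3,:3];o=-R.T@p["view"][:3,3]
    d=R.T@np.array([(uv[0]-p["cx"])/f,-(uv[1]-p["cy"])/f,-1]);return o+d*(z-o[2])/d[2]
def tri(a,b):
    from scipy.optimize import least_squares
    r=least_squares(lambda X:np.r_[proj("top",X)-a,proj("side",X)-b],[.6,0,.05]);return r.x,r.fun
def red(im,sat=(150,),box=None):
    h=cv2.cvtColor(im,cv2.COLOR_BGR2HSV);m=((h[...,0]<7)|(h[...,0]>174))&(h[...,1]>150)&(h[...,2]>90)
    if box: k=np.zeros_like(m);k[box[1]:box[3],box[0]:box[2]]=1;m&=k
    ys,xs=np.nonzero(m);return xs,ys
E
python3 - <<'E'
from h import *
t=cv2.imread("pics/top0.png");s=cv2.imread("pics/side0.png")
gT=((341.5)/6-.5+195,403.5/6-.5+115);gS=(168.5/5-.5+225,123.5/5-.5+155)
print("guide",at_z("top",gT,.074),at_z("side",gS,.074),tri(gT,gS))
cT=(254/6-.5+195,270.5/6-.5+115)
print("disc axis",at_z("top",cT,.048))
print("hole",at_z("top",(417.5/6-.5+195,300.5/6-.5+115),.048),at_z("side",(278.5/5-.5+225,189/5-.5+155),.048))
# disc ellipse left/right in side
for n,im,bx in(("top",t,(345,222,370,245)),("side",s,(235,240,260,272))):
    x,y=red(im,box=bx);print(n,len(x),x.mean(),y.mean(),x.min(),x.max(),y.min(),y.max())
    print(at_z(n,(x.mean(),y.mean()),.080 if n=="top" else .073))
# block corners top face in top view
for c in((42,88),(150,48),(236,268),(122,303)): print("corner",at_z("top",((c[0]+.5)/5-.5+320,(c[1]+.5)/5-.5+185),.052))
E
```

```text
guide [ 0.57019016 -0.08678102  0.074     ] [ 0.56954226 -0.09044634  0.074     ] (array([ 0.57073871, -0.08690942,  0.07234299]), array([ 0.0485936 , -0.12907326, -0.11818221,  0.01003954]))
disc axis [ 0.63482787 -0.04554863  0.048     ]
hole [ 0.6216682  -0.12142305  0.048     ] [ 0.61291709 -0.12129456  0.048     ]
top 38 356.13157894736844 233.68421052631578 353 359 231 237
[ 0.43415898 -0.36587004  0.08      ]
side 133 245.12781954887217 253.98496240601503 241 249 245 263
[ 0.43407228 -0.36755263  0.073     ]
corner [ 0.51879753 -0.29740714  0.052     ]
corner [ 0.54150427 -0.35696485  0.052     ]
corner [ 0.4219998  -0.40214117  0.052     ]
corner [ 0.40244955 -0.33990942  0.052     ]
```

View pics/d.png

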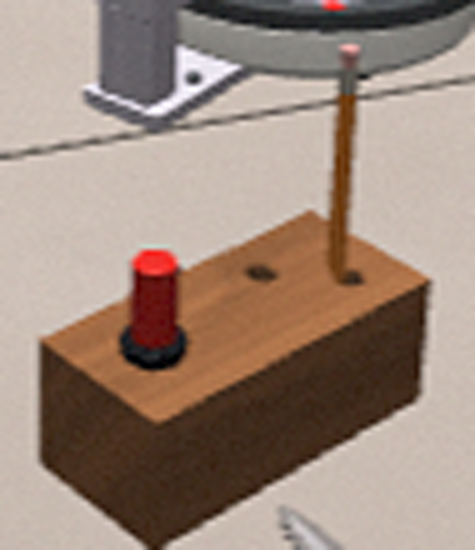

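```bash
python3 jog.py '[[[-0.432,-0.447,0],[0,0,0],1],[[-0.432,-0.447,0],[0,0,0],1],[[-0.432,-0.447,0],[0,0,0],1],[[-0.432,-0.447,0],[0,0,0],1],[[-0.432,-0.447,0],[0,0,0],1],[[-0.432,-0.447,0],[0,0,0],1],[[-0.432,-0.447,0],[0,0,0],1],[[-0.432,-0.447,0],[0,0,0],1],[[-0.432,-0.447,0],[0,0,0],1],[[-0.432,-0.447,0],[0,0,0],1]]'
cat >> h.py <<'E'
from scipy.spatial.transform import Rotation as Ro
def to(x,y,z):
    o=ctrl.get_obs();q=o["eef_rot"];R=Ro.from_quat([q[1],q[2],q[3],q[0]])
    return o["time_s"],o["eef_pos"].round(4),R.inv().apply(np.array([x,y,z])-o["eef_pos"]).round(4),o["wrist_force"].round(2),R.as_matrix().round(3).tolist()
E
python3 -c "
from h import *
print(to(.434,-.3665,.125))"
```

```text
time_s: 1.35
eef_pos: [0.451, -0.002, 0.2312]
eef_rot: [0.0, 0.144, 0.99, 0.0]
wrist_force: [0.8, 1.1, 1.0]
opening: 0.999
grasp_force: 0.0
(1.35, array([ 0.451 , -0.002 ,  0.2312]), array([-0.0874, -0.3543,  0.1062]), array([0.77, 1.08, 0.95]), [[-0.959, 0.285, 0.0], [0.285, 0.959, 0.0], [-0.0, 0.0, -1.0]])
```

```bash
python3 jog.py '[[[-0.0874,-0.3543,0],[0,0,0],1],[[-0.0874,-0.3543,0],[0,0,0],1],[[-0.0874,-0.3543,0],[0,0,0],1],[[-0.0874,-0.3543,0],[0,0,0],1],[[-0.0874,-0.3543,0],[0,0,0],1],[[-0.0874,-0.3543,0],[0,0,0],1],[[-0.0874,-0.3543,0.05],[0,0,0],1],[[-0.0874,-0.3543,0.106],[0,0,0],0.6],[[-0.0874,-0.3543,0.106],[0,0,0],0.6]]'
python3 - <<'E'
from h import *
print(to(.434,-.3665,.061))
t=cams.camera("top");s=cams.camera("side")
r=lambda i,f:cv2.resize(i,None,fx=f,fy=f,interpolation=cv2.INTER_CUBIC)
x=proj("top",[.434,-.366,.1]).astype(int);y=proj("side",[.434,-.366,.1]).astype(int)
W=np.hstack([r(t[x[1]-50:x[1]+50,x[0]-40:x[0]+40],5),r(s[y[1]-50:y[1]+50,y[0]-40:y[0]+40],5)])
cv2.imwrite("pics/e.png",W)
E
```

```text
time_s: 2.48
eef_pos: [0.431, -0.3611, 0.1203]
eef_rot: [-0.004, 0.144, 0.99, 0.004]
wrist_force: [-0.1, -0.3, -0.4]
opening: 0.609
grasp_force: 0.0
(2.475, array([ 0.431 , -0.3611,  0.1203]), array([-0.005 , -0.0047,  0.0593]), array([-0.05, -0.3 , -0.44]), [[-0.959, 0.284, -0.007], [0.284, 0.959, 0.009], [0.009, 0.007, -1.0]])
```

View pics/e.png

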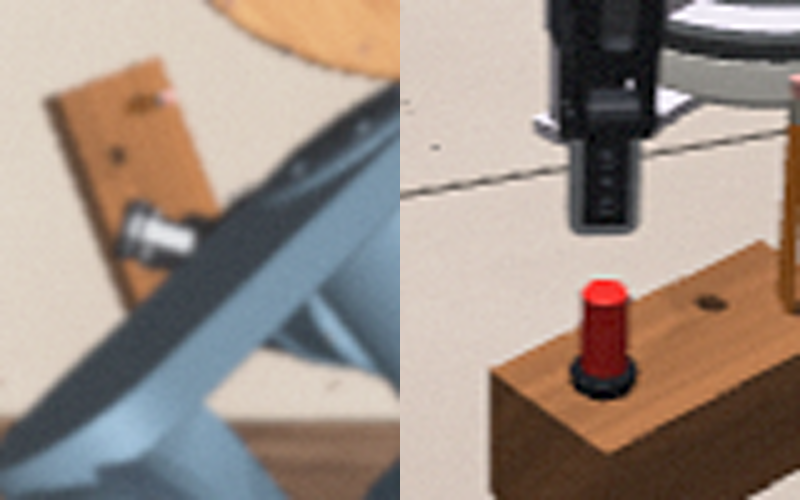

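```bash
python3 - <<'E'
from h import *
print(to(.434,-.3665,.061))
E
```

```text
(2.575, array([ 0.4341, -0.3646,  0.1262]), array([-0.0005, -0.0019,  0.0652]), array([ 0.76, -0.49,  1.32]), [[-0.959, 0.284, 0.0], [0.284, 0.959, 0.0], [-0.0, 0.0, -1.0]])
```

```bash
python3 jog.py '[[[0,0,0.03],[0,0,0],0.5],[[0,0,0.06],[0,0,0],0.5],[[0,0,0.064],[0,0,0],0.5],[[0,0,0.064],[0,0,0],0.4],[[0,0,0.064],[0,0,0],0.2],[[0,0,0.064],[0,0,0],0],[[0,0,0.064],[0,0,0],0],[[0,0,0.064],[0,0,0],0]]'
python3 - <<'E'
from h import *
s=cams.camera("side");y=proj("side",[.434,-.366,.08]).astype(int)
cv2.imwrite("pics/f.png",cv2.resize(s[y[1]-40:y[1]+40,y[0]-40:y[0]+40],None,fx=5,fy=5,interpolation=cv2.INTER_CUBIC))
print(to(.434,-.3665,.061))
E
```

```text
time_s: 3.58
eef_pos: [0.4348, -0.3658, 0.0636]
eef_rot: [0.001, 0.143, 0.99, -0.001]
wrist_force: [-0.3, 0.5, 7.0]
opening: 0.161
grasp_force: 58.4
(3.625, array([ 0.4349, -0.3658,  0.0636]), array([ 0.0006, -0.0009,  0.0026]), array([-0.56, -0.37,  6.48]), [[-0.959, 0.284, 0.002], [0.284, 0.959, -0.003], [-0.003, -0.002, -1.0]])
```

View pics/f.png

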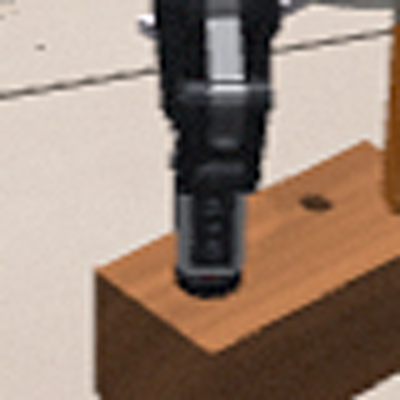

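```bash
python3 jog.py '[[[0,0,-0.04],[0,0,0],0],[[0,0,-0.09],[0,0,0],0],[[0,0,-0.12],[0,0,0],0],[[0,0,-0.12],[0,0,0],0],[[0,0,-0.12],[0,0,0],0]]'
python3 -c "
from h import *
print(to(.5695,-.0875,.181))"
```

```text
time_s: 4.25
eef_pos: [0.4334, -0.3639, 0.1804]
eef_rot: [-0.0, 0.143, 0.99, 0.0]
wrist_force: [0.8, 0.4, -0.8]
opening: 0.159
grasp_force: 60.1
(4.25, array([ 0.4334, -0.3639,  0.1804]), array([-0.0521,  0.3036, -0.0004]), array([ 0.82,  0.44, -0.79]), [[-0.959, 0.284, -0.001], [0.284, 0.959, 0.001], [0.001, 0.001, -1.0]])
```

```bash
python3 jog.py '[[[-0.0506,0.3061,0],[0,0,0],0],[[-0.0506,0.3061,0],[0,0,0],0],[[-0.0506,0.3061,0],[0,0,0],0],[[-0.0506,0.3061,0],[0,0,0],0],[[-0.0506,0.3061,0],[0,0,0],0],[[-0.0506,0.3061,0],[0,0,0],0],[[-0.0506,0.3061,0.03],[0,0,0],0],[[-0.0506,0.3061,0.04],[0,0,0],0],[[-0.0506,0.3061,0.04],[0,0,0],0],[[-0.0506,0.3061,0.04],[0,0,0],0]]'
python3 - <<'E'
from h import *
t=cams.camera("top");s=cams.camera("side")
print(to(.5695,-.0875,.141))
cv2.imwrite("pics/t1.png",t);cv2.imwrite("pics/s1.png",s)
r=lambda i,f:cv2.resize(i,None,fx=f,fy=f,interpolation=cv2.INTER_CUBIC)
x=proj("top",[.60,-.07,.1]).astype(int);y=proj("side",[.58,-.087,.09]).astype(int)
print(x,y)
cv2.imwrite("pics/g.png",np.hstack([r(t[x[1]-45:x[1]+45,x[0]-30:x[0]+30],5),r(s[y[1]-45:y[1]+45,y[0]-50:y[0]+50],5)]))
E
```

```text
time_s: 5.5
eef_pos: [0.5695, -0.086, 0.1419]
eef_rot: [0.0, 0.144, 0.99, -0.0]
wrist_force: [0.3, -0.2, 0.0]
opening: 0.161
grasp_force: 60.2
(5.6, array([ 0.5698, -0.0859,  0.1423]), array([-0.0002, -0.0016,  0.0013]), array([-0.23, -0.26, -0.4 ]), [[-0.959, 0.284, 0.002], [0.284, 0.959, -0.001], [-0.002, -0.0, -1.0]])
[245 169] [262 171]
```

View pics/g.png

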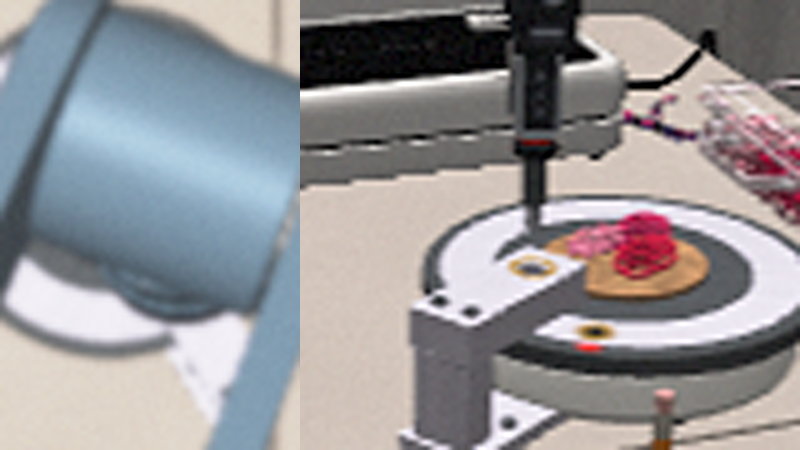

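```bash
python3 - <<'E'
from h import *
f=lambda c,r:((c-300+.5)/5-.5+212,(r+.5)/5-.5+126)
print("tip",at_z("side",f(532,232),.0947),at_z("side",f(532,230),.0947))
print("guide",at_z("side",f(533,266),.074))
print("pred tip px",proj("side",[.5698,-.0859,.0947]),f(532,232))
s=cv2.imread("pics/s1.png")
h=cv2.cvtColor(s,cv2.COLOR_BGR2HSV)
np.set_printoptions(linewidth=250)
print(h[172:186,248:270,1]);print(h[164:186,252:268,2])
E
```

```text
tip [ 0.56603652 -0.09603404  0.0947    ] [ 0.56692975 -0.09382656  0.0947    ]
guide [ 0.57041461 -0.08829315  0.074     ]
pred tip px [257.86436107 170.1953428 ] (258.0, 172.0)
[[ 10  11  10  10  12  11  10  18  15  16  22  25  17  16  21  21  29  35  39 109 115 106]
 [ 12  11  11  10   8  10  17  13  21  23  19  19  13  29  32  36  94 106 105 104 112 100]
 [ 11   9  10   9  16  18  21  23  20  20  14  25  29  34 106 123 122 103 124 121 119 116]
 [ 10  11   9  13  14  18  20  22  15  16  19  22  46 112 127 124 125 102 117 110 101 111]
 [ 11  11  10  18  19  20  19  18  12  12  12  13  10  40  89 103 128 110 123 119 118 120]
 [ 11  11  17  17  14  22  14   9  43  77  76  51  19   9  18  13  11  30  93 131 114 103]
 [ 11  11  19  19  12   9 107 130  58  24  12  23  65 130  65   7  13  12  10  13  32  94]
 [ 11   9  11  11  13  30 128  46  22  24  25  22  21  23 112  43  12  11  11  19  26  89]
 [ 11  10  11  11  12   8  56 137 122  38  28  24  64 153 114  19  11  20  17  11  14  96]
 [ 10  10  12  11  11  12  14   9  35  66  71  74  66  14  13  20  16  18  12  25  18 100]
 [ 12  11  
[... 1128 characters left out ...]
 171 197 187 182 188 213 238]
 [ 79  89 136 224 253 249 250 250 240 225 216 208 201 193 185 176]
 [127 225 252 239 226 223 225 226 229 233 252 240 227 210 173 170]
 [247 232 212 198 207 202 192 214 216 206 219 231 246 246 239 228]
 [242 224 202 178 129  95 102 115 173 210 212 221 245 242 249 233]
 [239 229 222 194 151 107 100  96 116 168 208 229 248 228 154 111]
 [239 238 244 237 216 211 230 227 215 223 252 231 174 145  88  90]
 [235 238 238 241 243 245 247 247 250 252 233 141  87  89  95  96]
 [236 238 238 238 239 243 244 250 232 140  83  90  93  94  92  93]
 [239 239 239 242 244 248 231 141  84  88  94  96  90  95  97  95]
 [239 242 242 249 229 142  81  90  93  92  95  97  97  95  94  96]]
```

```bash
python3 - <<'E'
from h import *
for g in([.5697,-.0873,.074],[.5702,-.0873,.074],[.5697,-.0883,.074]): print(g,proj("side",g),proj("top",g))
print(to(.5695,-.0873,.13))
E
```

```text
[0.5697, -0.0873, 0.074] [257.7541918 178.6746063] [251.60690925 181.93264557]
[0.5702, -0.0873, 0.074] [257.95379451 178.6484057 ] [251.60902023 181.74861077]
[0.5697, -0.0883, 0.074] [257.91564494 178.83864019] [251.97748085 181.93695036]
(5.6, array([ 0.5698, -0.0859,  0.1423]), array([-0.0001, -0.0014,  0.0123]), array([-0.23, -0.26, -0.4 ]), [[-0.959, 0.284, 0.002], [0.284, 0.959, -0.001], [-0.002, -0.0, -1.0]])
```

```bash
python3 jog.py '[[[0,-0.0014,0.005],[0,0,0],0],[[0,-0.0014,0.01],[0,0,0],0],[[0,-0.0014,0.015],[0,0,0],0],[[0,-0.0014,0.02],[0,0,0],0],[[0,-0.0014,0.025],[0,0,0],0],[[0,-0.0014,0.0287],[0,0,0],0],[[0,-0.0014,0.0287],[0,0,0],0],[[0,-0.0014,0.0287],[0,0,0],0]]'
```

```text
time_s: 6.6
eef_pos: [0.5689, -0.0866, 0.1127]
eef_rot: [0.0, 0.143, 0.99, -0.0]
wrist_force: [-0.1, 0.5, -0.6]
opening: 0.162
grasp_force: 60.2
```

```bash
python3 jog.py '[[[-0.0005,0,0.003],[0,0,0],0],[[-0.0005,0,0.006],[0,0,0],0],[[-0.0005,0,0.009],[0,0,0],0],[[-0.0005,0,0.009],[0,0,0],0],[[-0.0005,0,0.009],[0,0,0],0]]'
python3 - <<'E'
from h import *
for i in range(3):
    s=cams.camera("side");cv2.imwrite(f"pics/p{i}.png",s);x=to(.5698,-.0873,.1036);print(x[:4])
E
```

```text
time_s: 7.22
eef_pos: [0.5693, -0.0867, 0.1036]
eef_rot: [-0.0, 0.143, 0.99, 0.0]
wrist_force: [1.2, 0.1, -0.9]
opening: 0.163
grasp_force: 60.2
(7.275, array([ 0.5693, -0.0867,  0.1036]), array([-0.0007, -0.0004, -0.    ]), array([ 0.68, -0.31, -0.71]))
(7.325, array([ 0.5693, -0.0867,  0.1037]), array([-0.0006, -0.0004,  0.0001]), array([ 0.04,  0.09, -1.55]))
(7.375, array([ 0.5693, -0.0867,  0.1037]), array([-0.0006, -0.0004,  0.0001]), array([ 0.83,  0.25, -0.54]))
```

```bash
cat >> h.py <<'E'
AX=np.array([.6355,-.0453]);GA=np.arctan2(-.0873+.0453,.5698-.6355)
vv,uu=np.mgrid[130:240,200:330]
XY=np.array([at_z("side",(u,v),.048)[:2] for u,v in zip(uu.ravel(),vv.ravel())])-AX
RR=np.hypot(*XY.T);AA=np.arctan2(XY[:,1],XY[:,0])
def phase(im):
    h=cv2.cvtColor(im,cv2.COLOR_BGR2HSV)[130:240,200:330].reshape(-1,3).astype(int)
    m=((h[:,0]<8)|(h[:,0]>172))&(h[:,1]>120)&(h[:,2]>110)&(RR>.082)&(RR<.108)
    if m.sum()<2: return None
    return float((np.angle(np.exp(1j*AA[m]).sum())-GA)%(2*np.pi)),int(m.sum()),float(RR[m].mean())
def watch(n):
    L=[]
    for i in range(n):
        im=cams.camera("side");o=ctrl.get_obs();p=phase(im)
        L.append((o["time_s"],p and round(p[0],2),p and p[1],round(o["eef_pos"][2]*1e3,2),round(o["wrist_force"][2],1)))
    return L
E
python3 - <<'E'
from h import *
for f in("side0","s1","p0","p1","p2"): print(f,phase(cv2.imread(f"pics/{f}.png")))
for r in watch(5):print(r)
E
```

```text
side0 (0.7128530361708356, 7, 0.09665802830940395)
s1 (0.4349780029866883, 6, 0.0967590485266137)
p0 None
p1 None
p2 (0.1480188792648014, 3, 0.09679992132317071)
(7.425, 0.28, 7, np.float64(103.67), np.float64(-0.3))
(7.475, 0.45, 7, np.float64(103.64), np.float64(-1.9))
(7.525, 0.61, 8, np.float64(103.64), np.float64(0.2))
(7.575, 0.78, 7, np.float64(103.61), np.float64(-1.3))
(7.625, 0.94, 8, np.float64(103.62), np.float64(-1.2))
```

```bash
python3 jog.py '[[[0,0,0.006],[0,0,0],0],[[0,0,0.0085],[0,0,0],0],[[0,0,0.0105],[0,0,0],0]]'
python3 - <<'E'
from h import *
for r in watch(4):print(r)
E
```

```text
time_s: 8.0
eef_pos: [0.5703, -0.0873, 0.0939]
eef_rot: [0.001, 0.143, 0.99, -0.0]
wrist_force: [-0.7, 0.3, 7.1]
opening: 0.162
grasp_force: 60.7
(8.05, 2.26, 5, np.float64(93.95), np.float64(5.4))
(8.1, 2.34, 5, np.float64(94.06), np.float64(4.2))
(8.15, 2.41, 5, np.float64(94.1), np.float64(4.2))
(8.2, 2.48, 5, np.float64(94.08), np.float64(5.1))
```

```bash
python3 jog.py '[[[0,0,0.0009],[0,0,0],0]]'
python3 - <<'E'
from h import *
for r in watch(8):print(r)
E
```

```text
time_s: 8.32
eef_pos: [0.5705, -0.0873, 0.0936]
eef_rot: [0.001, 0.143, 0.99, -0.0]
wrist_force: [-0.6, -0.7, 9.1]
opening: 0.164
grasp_force: 61.0
(8.375, 2.65, 3, np.float64(93.5), np.float64(8.4))
(8.425, 2.67, 4, np.float64(93.57), np.float64(8.3))
(8.475, 2.67, 4, np.float64(93.55), np.float64(8.1))
(8.525, 2.68, 5, np.float64(93.55), np.float64(6.7))
(8.575, 2.68, 5, np.float64(93.56), np.float64(8.6))
(8.625, 2.68, 5, np.float64(93.55), np.float64(7.4))
(8.675, 2.68, 5, np.float64(93.54), np.float64(8.2))
(8.725, 2.68, 5, np.float64(93.54), np.float64(8.2))
```

```bash
python3 jog.py '[[[0,0,-0.0004],[0,0,0],0]]'
python3 - <<'E'
from h import *
for r in watch(8):print(r)
E
```

```text
time_s: 8.85
eef_pos: [0.5704, -0.0872, 0.0938]
eef_rot: [0.001, 0.143, 0.99, -0.0]
wrist_force: [0.8, -0.4, 6.1]
opening: 0.164
grasp_force: 60.9
(8.9, 2.68, 5, np.float64(93.76), np.float64(5.3))
(8.95, 2.68, 5, np.float64(93.75), np.float64(6.9))
(9.0, 2.68, 5, np.float64(93.76), np.float64(6.6))
(9.05, 2.68, 5, np.float64(93.76), np.float64(6.8))
(9.1, 2.68, 5, np.float64(93.75), np.float64(7.0))
(9.15, 2.68, 5, np.float64(93.76), np.float64(6.3))
(9.2, 2.68, 5, np.float64(93.75), np.float64(5.6))
(9.25, 2.68, 5, np.float64(93.75), np.float64(6.9))
```

```bash
python3 jog.py '[[[0,0,-0.0003],[0,0,0],0]]'
python3 - <<'E'
from h import *
for r in watch(8):print(r)
E
```

```text
time_s: 9.38
eef_pos: [0.5703, -0.0872, 0.0939]
eef_rot: [0.001, 0.143, 0.99, -0.0]
wrist_force: [1.5, -1.3, 5.7]
opening: 0.165
grasp_force: 60.9
(9.425, 2.68, 5, np.float64(93.97), np.float64(5.1))
(9.475, 2.68, 5, np.float64(93.94), np.float64(6.1))
(9.525, 2.68, 5, np.float64(93.94), np.float64(6.9))
(9.575, 2.68, 5, np.float64(93.93), np.float64(5.1))
(9.625, 2.68, 5, np.float64(93.95), np.float64(5.7))
(9.675, 2.68, 5, np.float64(93.91), np.float64(6.0))
(9.725, 2.68, 5, np.float64(93.94), np.float64(5.6))
(9.775, 2.68, 5, np.float64(93.95), np.float64(5.6))
```

```bash
python3 jog.py '[[[0,0,-0.0002],[0,0,0],0]]'
python3 - <<'E'
from h import *
for r in watch(6):print(r)
E
python3 jog.py '[[[0,0,-0.0002],[0,0,0],0]]'
python3 - <<'E'
from h import *
for r in watch(8):print(r)
E
```

```text
time_s: 9.9
eef_pos: [0.5703, -0.0872, 0.094]
eef_rot: [0.001, 0.143, 0.99, -0.0]
wrist_force: [1.6, -1.0, 5.1]
opening: 0.164
grasp_force: 60.8
(9.95, 2.68, 5, np.float64(94.06), np.float64(5.3))
(10.0, 2.68, 5, np.float64(94.03), np.float64(5.8))
(10.05, 2.68, 5, np.float64(94.05), np.float64(4.7))
(10.1, 2.68, 5, np.float64(94.05), np.float64(5.5))
(10.15, 2.68, 5, np.float64(94.04), np.float64(5.7))
(10.2, 2.68, 5, np.float64(94.05), np.float64(5.6))
time_s: 10.32
eef_pos: [0.5702, -0.0871, 0.0942]
eef_rot: [0.001, 0.143, 0.99, -0.0]
wrist_force: [1.8, -0.4, 5.2]
opening: 0.163
grasp_force: 60.9
(10.375, 2.69, 6, np.float64(94.13), np.float64(5.6))
(10.425, 2.7, 5, np.float64(94.11), np.float64(5.9))
(10.475, 2.7, 5, np.float64(94.11), np.float64(5.6))
(10.525, 2.7, 5, np.float64(94.12), np.float64(5.4))
(10.575, 2.7, 5, np.float64(94.15), np.float64(5.7))
(10.625, 2.7, 5, np.float64(94.12), np.float64(6.7))
(10.675, 2.72, 5, np.float64(94.14), np.float64(5.1))
(10.725, 2.72, 5, np.float64(94.13), np.float64(5.3))
```

```bash
python3 jog.py '[[[0,0,-0.0002],[0,0,0],0]]'
python3 - <<'E'
from h import *
for r in watch(10)[::3]:print(r)
E
```

```text
time_s: 10.85
eef_pos: [0.5702, -0.0872, 0.0942]
eef_rot: [0.001, 0.143, 0.99, -0.0]
wrist_force: [2.0, -1.0, 4.7]
opening: 0.165
grasp_force: 60.9
(10.9, 2.74, 3, np.float64(94.22), np.float64(5.3))
(11.05, 2.78, 5, np.float64(94.21), np.float64(6.1))
(11.2, 2.81, 4, np.float64(94.2), np.float64(5.8))
(11.35, 2.84, 4, np.float64(94.21), np.float64(5.4))
```

```bash
python3 jog.py '[[[0,0,-0.0002],[0,0,0],0]]'
python3 - <<'E'
from h import *
for r in watch(24)[::4]:print(r)
E
```

```text
time_s: 11.48
eef_pos: [0.57, -0.0871, 0.0943]
eef_rot: [0.001, 0.143, 0.99, -0.0]
wrist_force: [2.3, -1.5, 5.0]
opening: 0.164
grasp_force: 60.9
(11.525, 2.87, 4, np.float64(94.28), np.float64(5.1))
(11.725, 2.93, 3, np.float64(94.26), np.float64(5.5))
(11.925, 3.0, 4, np.float64(94.24), np.float64(5.7))
(12.125, 3.05, 5, np.float64(94.24), np.float64(5.1))
(12.325, 3.1, 4, np.float64(94.23), np.float64(5.3))
(12.525, 3.15, 5, np.float64(94.24), np.float64(6.1))
```

```bash
python3 jog.py '[[[0,0,-0.0002],[0,0,0],0],[[0,0,-0.0002],[0,0,0],0],[[0,0,-0.0002],[0,0,0],0],[[0,0,-0.0002],[0,0,0],0]]'
python3 - <<'E'
from h import *
for r in watch(12)[::4]:print(r)
E
```

```text
time_s: 13.18
eef_pos: [0.5697, -0.0871, 0.0942]
eef_rot: [0.0, 0.143, 0.99, -0.0]
wrist_force: [1.3, -2.0, 6.1]
opening: 0.167
grasp_force: 60.9
(13.225, 3.36, 3, np.float64(94.25), np.float64(4.7))
(13.425, 3.4, 4, np.float64(94.24), np.float64(4.9))
(13.625, 3.45, 4, np.float64(94.25), np.float64(5.1))
```

```bash
python3 jog.py '[[[0,0,-0.0002],[0,0,0],0],[[0,0,-0.0002],[0,0,0],0],[[0,0,-0.0002],[0,0,0],0],[[0,0,-0.0002],[0,0,0],0],[[0,0,-0.0002],[0,0,0],0],[[0,0,-0.0002],[0,0,0],0],[[0,0,-0.0002],[0,0,0],0],[[0,0,-0.0002],[0,0,0],0]]'
python3 - <<'E'
from h import *
for r in watch(8)[::3]:print(r)
E
```

```text
time_s: 14.78
eef_pos: [0.5695, -0.087, 0.0943]
eef_rot: [0.0, 0.143, 0.99, -0.0]
wrist_force: [2.3, -1.7, 5.4]
opening: 0.16
grasp_force: 60.8
(14.825, 3.81, 4, np.float64(94.25), np.float64(5.9))
(14.975, 3.87, 4, np.float64(94.27), np.float64(5.5))
(15.125, 3.9, 4, np.float64(94.28), np.float64(4.6))
```

```bash
Z='x'; python3 jog.py '[[[0,0,0],[0,0,0],0],[[0,0,0],[0,0,0],0],[[0,0,0],[0,0,0],0],[[0,0,0],[0,0,0],0],[[0,0,0],[0,0,0],0],[[0,0,0],[0,0,0],0],[[0,0,0],[0,0,0],0],[[0,0,0],[0,0,0],0],[[0,0,0],[0,0,0],0],[[0,0,0],[0,0,0],0]]' | tail -4
python3 -c "
from h import *
print(watch(6)[::5])"
python3 jog.py '[[[0,0,-0.0001],[0,0,0],0],[[0,0,-0.0001],[0,0,0],0],[[0,0,-0.0001],[0,0,0],0],[[0,0,-0.0001],[0,0,0],0],[[0,0,-0.0001],[0,0,0],0],[[0,0,-0.0001],[0,0,0],0],[[0,0,-0.0001],[0,0,0],0],[[0,0,-0.0001],[0,0,0],0],[[0,0,-0.0001],[0,0,0],0],[[0,0,-0.0001],[0,0,0],0]]' | tail -4
python3 -c "
from h import *
print(watch(6)[::5])"
```

```text
eef_rot: [0.0, 0.143, 0.99, -0.0]
wrist_force: [1.2, -1.9, 5.2]
opening: 0.167
grasp_force: 60.8
[(16.475, None, None, np.float64(94.26), np.float64(5.1)), (16.725, None, None, np.float64(94.29), np.float64(6.4))]
eef_rot: [0.0, 0.143, 0.99, -0.0]
wrist_force: [1.5, -2.9, 5.1]
opening: 0.163
grasp_force: 60.8
[(18.025, 4.82, 5, np.float64(94.29), np.float64(5.2)), (18.275, 4.9, 5, np.float64(94.29), np.float64(5.8))]
```

```bash
for i in 1; do python3 jog.py '[[[0,0,0],[0,0,0],0],[[0,0,0],[0,0,0],0],[[0,0,0],[0,0,0],0],[[0,0,0],[0,0,0],0],[[0,0,0],[0,0,0],0],[[0,0,0],[0,0,0],0],[[0,0,0],[0,0,0],0],[[0,0,0],[0,0,0],0],[[0,0,0],[0,0,0],0],[[0,0,0],[0,0,0],0]]' | tail -4; done
python3 jog.py '[[[0,0,0],[0,0,0],0],[[0,0,0],[0,0,0],0],[[0,0,0],[0,0,0],0],[[0,0,0],[0,0,0],0],[[0,0,0],[0,0,0],0],[[0,0,0],[0,0,0],0],[[0,0,0],[0,0,0],0],[[0,0,0],[0,0,0],0]]' | tail -4
python3 -c "
from h import *
print(watch(6)[::5])"
python3 jog.py '[[[0,0,0],[0,0,0],0],[[0,0,0],[0,0,0],0],[[0,0,0],[0,0,0],0],[[0,0,0],[0,0,0],0],[[0,0,0],[0,0,0],0],[[0,0,0],[0,0,0],0],[[0,0,0],[0,0,0],0],[[0,0,0],[0,0,0],0]]'
```

```text
eef_rot: [0.0, 0.143, 0.99, -0.0]
wrist_force: [2.0, -1.7, 5.7]
opening: 0.163
grasp_force: 60.8
eef_rot: [0.0, 0.143, 0.99, -0.0]
wrist_force: [1.6, -3.1, 5.7]
opening: 0.162
grasp_force: 60.8
[(20.575, None, None, np.float64(94.28), np.float64(4.8)), (20.825, None, None, np.float64(94.28), np.float64(5.3))]
time_s: 21.82
eef_pos: [0.5693, -0.0869, 0.0943]
eef_rot: [0.0, 0.143, 0.99, -0.0]
wrist_force: [2.4, -2.2, 5.1]
opening: 0.164
grasp_force: 60.8
```

```bash
python3 jog.py '[[[0,0,0],[0,0,0],0],[[0,0,0],[0,0,0],0],[[0,0,0],[0,0,0],0],[[0,0,0],[0,0,0],0]]' | sed -n '2p;4p'
python3 jog.py '[[[0,0,0],[0,0,0],0],[[0,0,0],[0,0,0],0],[[0,0,0],[0,0,0],0],[[0,0,0],[0,0,0],0]]' | sed -n '1,2p;4p'
python3 -c "
from h import *
for r in watch(6): print(r)"
```

```text
eef_pos: [0.5689, -0.0866, 0.0937]
wrist_force: [3.0, -2.4, -1.3]
time_s: 22.82
eef_pos: [0.5691, -0.0867, 0.094]
wrist_force: [1.6, -1.9, -2.6]
(22.875, None, None, np.float64(94.02), np.float64(-2.2))
(22.925, None, None, np.float64(94.06), np.float64(-2.9))
(22.975, None, None, np.float64(94.1), np.float64(-3.2))
(23.025, None, None, np.float64(94.1), np.float64(-2.6))
(23.075, None, None, np.float64(94.11), np.float64(-3.0))
(23.125, None, None, np.float64(94.11), np.float64(-3.3))
```

```bash
python3 jog.py '[[[0,0,0.001],[0,0,0],0],[[0,0,0.002],[0,0,0],0],[[0,0,0.003],[0,0,0],0],[[0,0,0.004],[0,0,0],0],[[0,0,0.005],[0,0,0],0],[[0,0,0.006],[0,0,0],0],[[0,0,0.007],[0,0,0],0],[[0,0,0.007],[0,0,0],0],[[0,0,0.007],[0,0,0],0]]' | sed -n '1,2p;4p'
python3 jog.py '[[[0,0,0.0005],[0,0,0],0],[[0,0,0.001],[0,0,0],0],[[0,0,0.0015],[0,0,0],0],[[0,0,0.002],[0,0,0],0],[[0,0,0.002],[0,0,0],0]]' | sed -n '1,2p;4p'
```

```text
time_s: 24.25
eef_pos: [0.5691, -0.0867, 0.087]
wrist_force: [1.6, -1.5, -0.4]
time_s: 24.88
eef_pos: [0.5695, -0.0868, 0.0859]
wrist_force: [-0.9, -1.4, 6.4]
```

```bash
python3 jog.py '[[[0,0,0],[0,0,0],0.3],[[0,0,0],[0,0,0],0.5],[[0,0,0],[0,0,0],0.5],[[0,0,0],[0,0,0],0.5],[[0,0,-0.02],[0,0,0],0.5],[[0,0,-0.05],[0,0,0],0.5],[[0,0,-0.08],[0,0,0],0.5],[[0,0,-0.1],[0,0,0],0.5],[[0,0,-0.1],[0,0,0],0.5],[[0,0,-0.1],[0,0,0],0.5]]'
python3 - <<'E'
from h import *
s=cams.camera("side")
cv2.imwrite("pics/z.png",cv2.resize(s[100:240,200:350],None,fx=4,fy=4,interpolation=cv2.INTER_CUBIC))
E
```

```text
time_s: 26.12
eef_pos: [0.5687, -0.0865, 0.1841]
eef_rot: [-0.001, 0.143, 0.99, 0.0]
wrist_force: [-0.7, 0.1, 0.2]
opening: 0.499
grasp_force: 0.0
```

View pics/z.png

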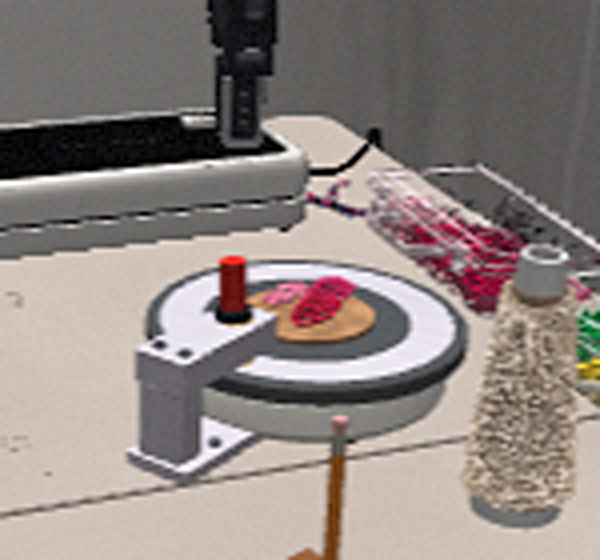

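The picture shows the pin upright with its collar flat on the bracket (crop pixel 233, 315). The disc is held with its hole under the arm, the cone is where it was, and the gripper is clear, so I'm handing in.

```bash
python3 -c "
from bench import ctrl, cams
print(ctrl.hand_in())"
```

```text
the job is handed in; nothing more can be done
None
```

I handed the job in at about 26 s: the pin snapped in at a crawl of about 0.3 rad/s and looks seated, collar on the bracket, with the disc held and the gripper clear. The hand-in returned no verdict. The last picture shows the thread cone in place; the crochet ball was out of that view.

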